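# Put up the recipe card and bring the bag clip to it

## Task

Take the recipe card on its stem out of the wooden block, push the stem down into the narrow mouth of the steel tube vase until its collar sits on the rim, and let go of it. Then squeeze the spring clip open, lift it off the metal tab of its stand and hold it gaping over the top edge of the card, a jaw well down on each side and neither touching the card, ready for a slip of paper. Finish like that, still holding the clip squeezed open, with the card upright in the vase; do not knock the card over, and leave the mug, bowl and jar where they are.

Things in the scene. Friction and masses are not known exactly. Their poses are not given: they have to be found in the camera images.
- card: Loose card on a stem, 60 g. Origin: stem's foot, z up the stem (mm). Steel stem 8 across, z 0-50; collar 26 across, z 50-58; white card 4 thick (x -6 to -2), 90 wide (y), z 60-135; wooden batten behind it (x -2 to 6), 18 wide, z 58-113. Grip card and batten together, 12 thick across x, near z=100. Starts upright in the block, foot 10 above the worktop, yaw within 0.7 rad.
- card_top (a point): Middle of the card's top edge, halfway through its thickness: (-4, 0, 135) mm in the card's frame, same axes.
- vase: Fixed steel tube vase. Origin at the centre of its underside, z up. Foot 72 mm across, 12 high; tube 21 mm outside, 11 mm bore, flaring in the top 8 mm to 19 mm inside, 29 outside. Rim 70 mm up, bore 54 deep; the stem enters 50 mm, then the collar sits on the rim (foot 20 mm above the worktop).
- vase_mouth (a point): Centre of the vase's mouth, level with the rim, 70 mm above the worktop; z up.
- block: Fixed wooden block, 80 x 80 x 60 mm high, with a 12 mm upright hole through its middle in which the card's stem stands (collar on the top face). Origin at the centre of its underside.
- stand: Fixed stand for the clip: wooden base 80 (x) x 70 (y) x 20 mm high with an upright steel tab, 4 mm thick along x, 44 mm wide along y, top 75 mm above the worktop. Origin at the centre of its underside.
- clip: Loose grey spring clip like a clothes peg, 50 g, 24 mm wide (y); this body is its -x half. Origin on the steel pivot (10 mm across, along y). Starts upright on the stand's tab, pivot 80 mm up, jaws down on both tab faces, two levers up to z=45. Levers spread to 41 mm (x) at the top; squeezed fully they are parallel, 24 mm over all, at a firm stop. Squeeze along x about 30 mm above the pivot.
- jaw_a (a point): Inner edge of the clip's -x jaw at its tip, 38 mm below the pivot. Squeezed evenly, each half of the clip turns by half the joint's angle, so the frame of clip then leans up to 0.2 rad.
- jaw_b (a point): Inner edge of the clip's +x jaw at its tip, 38 mm below the pivot. The tips are 4 mm apart when parked, about 19 mm when fully open; 18 mm below the pivot the open gap is 11 mm.
- clip_arm (a joint): Opening of the clip against its spring, rad: 0 parked on the 4 mm tab, -0.1 shut with nothing between, 0.4 fully open (stop). Squeezing takes 4 to 8 N at the levers, so a grip of 20 N or more opens it fully.
- mug: Bystander: white mug, 80 mm across, 90 mm high. Origin at the centre of its underside.
- bowl: Bystander: blue bowl, 130 mm across, 55 mm high. Origin at the centre of its underside.
- jar: Bystander: amber glass jar with a steel lid, 68 mm across, 100 mm high. Origin at the centre of its underside.

How it is judged:
By the outcome, as a careful person would: the job done as asked, in the order asked, and still so for the second after the job is handed in, while the arm keeps its last pose, push and grip.
It also fails if it takes over 58 s, if anything falls off the work surface, if the arm or the gripper's body presses on something with over 40 N, if the wrist force passes 120 N, or if a joint passes its speed limit or range.

## Robot

A 7-joint arm with a two-finger parallel gripper is mounted at the origin on the work surface. World frame = base frame: x ahead of the robot, y to its left, z up, the work surface at z = 0. Lengths are in m, angles in rad, forces in N, time in s.
With the tool pointing down it reaches from about 0.425 to 0.825 m from the base axis. Payload 3.6 kg.
Tool frame: the origin (TCP) lies at the very end of the fingers, on their centre line; the grasp point (between the pads) lies 19 mm behind it (env.grip_point_offset is the distance from the TCP to the grasp point, in m); z points along the fingers, y is the direction in which the jaws open and shut (so a half turn about z gives the same grasp; the last joint's range is limited). The gripper opens to 85 mm and grips with 20 to 120 N. Pads are 22 mm wide; open, the fingers measure 114 mm over their backs; the gripper's body (76 mm by 85 mm) begins 54 mm behind the grasp point. The pads swing forward as they close: fully open they stand 13 mm farther back than shut.
Start: joints at [-1.371, 0.615, -0.013, 1.423, 0.008, 1.103, -0.04], TCP at [0.146, 0.633, 0.231] pointing down, gripper open.
Joint ranges: [-3.12, 3.12], [-0.3, 2.06], [-1.34, 1.32], [0.26, 2.42], [-1.36, 4.5], [0.01, 1.98], [-2.84, 2.84]. Speed limits (rad/s): [2.79, 2.79, 3.14, 3.14, 3.14, 3.14, 3.14].

## Interface

Orientations are given as a unit quaternion [w, x, y, z].
In Python, from workcell import env gives the robot as it stands. The module is installed in compiled form; this text tells all that it offers. Calls block until the motion is done:
- env.movep(position, orientation): joint-space move of the TCP to a pose.
- env.move_straight(position, rate=0.15, frame=None, f_stop=None): straight line of the TCP; frame=None keeps the orientation; rate is the mean speed in m/s. With f_stop (N) it stops when the force on the tool has changed by that much, and returns True; else False.
- env.set_joints(angles): joint-space move.
- env.ungrasp() and env.close_gripper(effort=None): open the fingers fully, or close them until they stop; effort is the grip in N (None keeps the last).
- env.hold(seconds).
- env.ik(position, orientation): joint angles nearest the present ones, or None.
- env.grab_frame(name): name is "scene" or "top" or "wrist"; returns (picture, depth): 480x640x3 uint8, blue, green, red; 480x640 float32, m along the optical axis (not along the pixel's ray), 0 where there is no reading.
- env.camera_params(name): a dict with "vertical_fov" (degrees; the focal length in pixels is half the picture's height over the tangent of half this angle, whatever the lens; pixels are square), "cx", "cy" (the principal point, pixels), "R" (3x3) and "t" (3): a world point X has camera coordinates R X + t; the wrist camera has in their place "mount" (4x4, takes a point from camera to tool coordinates, whose origin is the TCP and whose axes are the flange's). Camera axes: x right, y down, z forward; pixel columns grow to the right and rows downward; lengths in m; the calibration is good to about 2 mm. A picture is of the moment at which its call begins: read the wrist's pose just before it. camera_params takes no time and is no camera call.
A pose or a line that the arm cannot do raises env.IKError and nothing moves.
- env.hand_in(): hands the job in, once; it reports no verdict.
Readings, each from a call of its own:
- env.current_t(): time.
- env.current_joint_pos(): joint angles.
- env.current_joint_vel(): joint speeds.
- env.current_joint_efforts(): joint torques, N m.
- env.current_position(): TCP position.
- env.current_tool_rot(): TCP orientation.
- env.current_wrist_force(): force on the tool from outside, world axes, zero at the start.
- env.current_ft_torque(): the same for the moment, N m.
- env.current_grip_width(): finger opening in m.
Only numpy, scipy, OpenCV 4.12 (cv2) and the standard library are available. Lean on these libraries where they do the work, as an engineer would, in place of code of your own. Each camera call takes 0.05 s, during which the arm holds its last target.

## Working session

There is one attempt and no reset: what is moved stays moved. The work goes in short steps, each a Python script; the robot and the scene stay as the last script left them, time stands still between calls to the robot, and variables do not carry over. Pictures are saved under pics/ and viewed, and the job is handed in when it is done.

```bash
mkdir -p pics
cat > h.py <<'E'
import numpy as np, cv2
from workcell import env
from scipy.spatial.transform import Rotation as Ro
def pix2w(name,u,v,d,pose=None):
    p=env.camera_params(name); f=240/np.tan(np.radians(p["vertical_fov"])/2)
    c=np.array([(u-p["cx"])/f*d,(v-p["cy"])/f*d,d])
    if "R" in p: return np.array(p["R"]).T@(c-np.array(p["t"]))
    M=np.array(p["mount"]); t=M[:3,:3]@c+M[:3,3]
    return pose[1]@t+pose[0]
def wpose():
    q=np.array(env.current_tool_rot()); return np.array(env.current_position()),Ro.from_quat(q[[1,2,3,0]]).as_matrix()
def cloud(name,dep,pose=None):
    v,u=np.mgrid[0:480,0:640]; p=env.camera_params(name); f=240/np.tan(np.radians(p["vertical_fov"])/2)
    c=np.stack([(u-p["cx"])/f*dep,(v-p["cy"])/f*dep,dep],-1)
    if "R" in p: return (c-np.array(p["t"]))@np.array(p["R"])
    M=np.array(p["mount"]); t=c@M[:3,:3].T+M[:3,3]
    return t@pose[1].T+pose[0]
def quat(yaw):  # tool down, tool y axis direction (jaw) at world angle yaw
    y=np.array([np.cos(yaw),np.sin(yaw),0]);z=np.array([0,0,-1.]);x=np.cross(y,z)
    q=Ro.from_matrix(np.stack([x,y,z],1)).as_quat(); return q[[3,0,1,2]]
E
python3 - <<'E'
from h import *
for n in("scene","top"):
    im,d=env.grab_frame(n); cv2.imwrite(f"pics/{n}0.png",im); np.savez(f"{n}0.npz",im=im,d=d)
    print(env.camera_params(n))
print(env.camera_params("wrist"),env.current_t(),env.grip_point_offset, env.current_tool_rot())
E
```

```text
{'vertical_fov': 45.55373519577633, 'cx': 319.04234809593447, 'cy': 235.58630309210335, 'R': array([[-0.65759789,  0.7532668 ,  0.01241558],
       [ 0.59635008,  0.53053949, -0.6024072 ],
       [-0.46036029, -0.38873767, -0.79809236]]), 't': array([ 0.38292097, -0.29201685,  1.39753172])}
{'vertical_fov': 47.02339703041304, 'cx': 325.8238056438941, 'cy': 240.9630899616906, 'R': array([[ 0.02257989, -0.99931333, -0.02937723],
       [-0.98870867, -0.01796683, -0.14876949],
       [ 0.14813951,  0.03240472, -0.98843544]]), 't': array([0.01246525, 0.61978265, 0.90583792])}
{'vertical_fov': 62.019523508676336, 'cx': 322.42532157073805, 'cy': 233.56725357878778, 'mount': array([[-1.67130621e-03, -9.54189569e-01, -2.99198049e-01,
         7.68871303e-02],
       [ 9.99998572e-01, -1.66943571e-03, -2.61852239e-04,
        -1.24738047e-03],
       [-2.49635231e-04, -2.99198059e-01,  9.54190997e-01,
        -1.43702641e-01],
       [ 0.00000000e+00,  0.00000000e+00,  0.00000000e+00,
         1.00000000e+00]])} 0.1 0.0187 [-1.28253513e-04  1.13114943e-01  9.93581197e-01 -1.18216488e-03]
```

View pics/scene0.png

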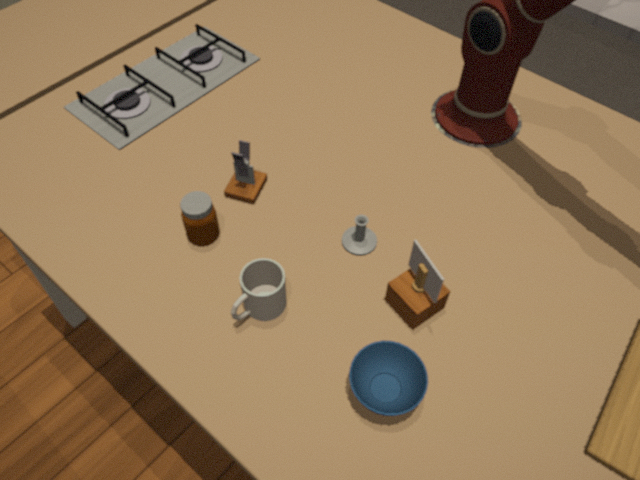

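View pics/top0.png

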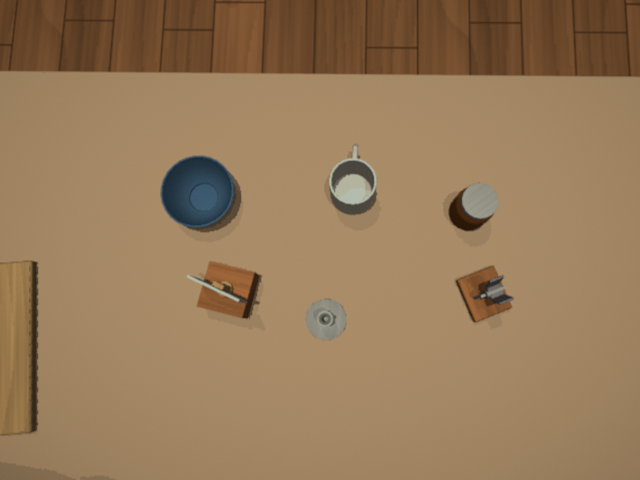

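The scene view shows the card in the block (~420,285), the vase (~360,235), the clip on its stand (~245,175). The top view shows the card edge (~217,288), the vase (326,319) and the clip (~493,291). Next I'll measure from depth.

Run:
```python
from h import *
z=np.load("top0.npz"); P=cloud("top",z["d"]); im=z["im"]
zs=np.load("scene0.npz"); S=cloud("scene",zs["d"]); 
print("table",P[400,300],P[100,100],S[400,250])
def reg(C,x0,x1,y0,y1,zl,zh):
    m=(C[...,0]>x0)&(C[...,0]<x1)&(C[...,1]>y0)&(C[...,1]<y1)&(C[...,2]>zl)&(C[...,2]<zh); return C[m]
for nm,(u0,u1,v0,v1) in dict(card=(180,265,255,325),vase=(300,352,295,345),clip=(450,520,260,325)).items():
    Q=P[v0:v1,u0:u1].reshape(-1,3); print(nm,Q.min(0),Q.max(0))
    h=np.histogram(Q[:,2],bins=np.arange(-.01,.17,.01)); print(h[0])
c=[im[250:330,175:265],im[290:350,290:360],im[255:330,450:520]]
c=[cv2.resize(a,(400,400*a.shape[0]//a.shape[1]),interpolation=cv2.INTER_CUBIC) for a in c]
H=max(a.shape[0] for a in c); out=np.zeros((H,1200,3),np.uint8)
for i,a in enumerate(c): out[:a.shape[0],i*400:i*400+400]=a
cv2.imwrite("pics/crop0.png",cv2.resize(out,(800,H*2//3)))
# block/stand/vase tops
def rect(C,lo,hi,zl,zh):
    Q=reg(C,*lo,*hi,zl,zh); r=cv2.minAreaRect(Q[:,:2].astype(np.float32)*1000); return len(Q),r
for nm,(u0,u1,v0,v1),zl,zh in [("block",(180,265,255,325),.055,.065),("stand",(450,520,260,325),.014,.026),("vasefoot",(300,352,295,345),.008,.016),("vaserim",(300,352,295,345),.064,.076),("card",(180,265,255,325),.137,.16),("cliptop",(450,520,260,325),.112,.14)]:
    Q=P[v0:v1,u0:u1].reshape(-1,3); Q=Q[(Q[:,2]>zl)&(Q[:,2]<zh)]
    print(nm,len(Q),cv2.minAreaRect((Q[:,:2]*1000).astype(np.float32)),Q.mean(0),(Q.min(0)+Q.max(0))/2)
```

```text
table [ 0.34588461  0.06527929 -0.00076481] [0.88930844 0.46247773 0.00290661] [0.8685148  0.09605128 0.00170664]
card [ 0.47175652 -0.00576121 -0.00612658] [0.59879542 0.29204794 0.98793324]
[1574 1827   46   46   42   53  957 1024   28   20   19   21   24   73
   22  158    0]
vase [ 0.44178445 -0.02182662 -0.00551878] [0.52982929 0.07075887 0.98793324]
[ 551 1394  454    2    2    1    5  122   62    0    0    0    0    0
    0    0    0]
clip [ 0.47831263 -0.31946886 -0.00622911] [ 0.59853706 -0.00576121  0.98793324]
[1033 1542  668  778    5   10   12   12   35  205   45   47   58   80
    0    0    0]
block 1892 ((533.324951171875, 193.47027587890625), (81.10057067871094, 80.08118438720703), 77.12350463867188) [0.53314632 0.19243896 0.06002963] [0.53367214 0.19352957 0.05998332]
stand 1417 ((537.3176879882812, -250.4108123779297), (80.05288696289062, 71.1153335571289), 22.42576026916504) [ 0.53602698 -0.24421198  0.02015569] [ 0.53752456 -0.2502662   0.01963488]
vasefoot 752 ((487.3390808105469, 23.77667236328125), (67.9949951171875, 68.50096893310547), 0.7878022193908691) [0.4872721  0.02328664 0.01066884] [0.48736126 0.02373869 0.01200737]
vaserim 174 ((487.44036865234375, 24.51361083984375), (25.706605911254883, 25.614952087402344), 46.45790100097656) [0.48738681 0.02441783 0.06896988] [0.48746578 0.02443078 0.06888367]
card 164 ((529.5587158203125, 194.94146728515625), (90.06059265136719, 4.078619003295898), 66.19629669189453) [0.5294185  0.19436627 0.14477622] [0.52995048 0.19519473 0.14341296]
cliptop 125 ((537.6190185546875, -251.00563049316406), (40.9777717590332, 24.247438430786133), 21.964567184448242) [ 0.53647973 -0.25053529  0.1203951 ] [ 0.53775011 -0.25095918  0.11945581]
```

View pics/crop0.png

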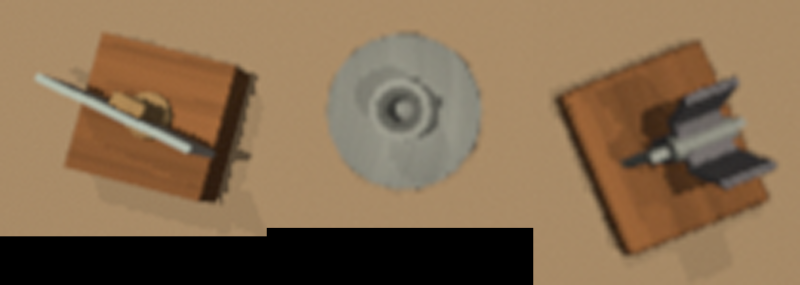

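Every measurement fits the known sizes: block centre (533.3, 193.5), card yaw −0.415, vase (487.4, 24.3), clip (537.5, −250.8) at 22.2°. I'll check IK, then hover over the card for a wrist-camera cross-check.

Run:
```python
from h import *
yc=-0.415
for nm,p,a in [("card",(.5332,.1934,.25),yc),("cardg",(.5332,.1934,.091),yc),("vase",(.4874,.0243,.20),yc),("vased",(.4874,.0243,.101),yc),("clip",(.5375,-.2508,.2),np.radians(22.2)),("final",(.4838,.026,.19),yc)]:
    for k in(0,np.pi): 
        q=env.ik(p,quat(a+k)); print(nm,k,None if q is None else np.round(q,2))
```

```text
card 0 [-0.72  0.51  0.53  1.65 -0.29  1.06 -0.52]
card 3.141592653589793 [-0.22  0.48 -0.26  1.64  0.14  1.04  2.21]
cardg 0 [-0.65  0.7   0.42  1.83 -0.41  0.71 -0.41]
cardg 3.141592653589793 [-0.18  0.68 -0.33  1.81  0.32  0.7   2.04]
vase 0 [-0.49  0.45  0.57  1.93 -0.32  0.85 -0.16]
vase 3.141592653589793 [ 0.    0.41 -0.13  1.92  0.07  0.82  2.56]
vased 0 [-0.36  0.59  0.4   2.04 -0.4   0.59 -0.1 ]
vased 3.141592653589793 [ 0.09  0.57 -0.27  2.02  0.26  0.58  2.37]
clip 0 [-0.05  0.66  0.76  1.65 -0.51  1.04  1.26]
clip 3.141592653589793 [-0.2   0.81  1.13  1.66 -0.78  1.2  -1.63]
final 0 [-0.49  0.46  0.56  1.96 -0.33  0.82 -0.16]
final 3.141592653589793 [ 0.01  0.42 -0.15  1.94  0.09  0.79  2.54]
```

Run:
```python
from h import *
t=env.current_t(); env.movep((.5332,.1934,.27),quat(-.415)); print(env.current_t()-t)
ps=wpose(); im,d=env.grab_frame("wrist"); cv2.imwrite("pics/w1.png",im)
P=cloud("wrist",d,ps); print(ps[0])
Q=P.reshape(-1,3)
for nm,zl,zh in [("card",.138,.155),("block",.055,.065)]:
    q=Q[(Q[:,2]>zl)&(Q[:,2]<zh)&(abs(Q[:,0]-.533)<.1)&(abs(Q[:,1]-.193)<.1)]
    print(nm,len(q),cv2.minAreaRect((q[:,:2]*1000).astype(np.float32)), q[:,2].mean())
```

```text
2.1083
[0.53263376 0.19535826 0.26965292]
card 718 ((527.7028198242188, 193.88412475585938), (90.04203796386719, 3.6009678840637207), 66.21712493896484) 0.14601195135193565
block 6519 ((531.470703125, 192.05154418945312), (80.69246673583984, 80.06555938720703), 76.92193603515625) 0.061038138717634985
```

View pics/w1.png

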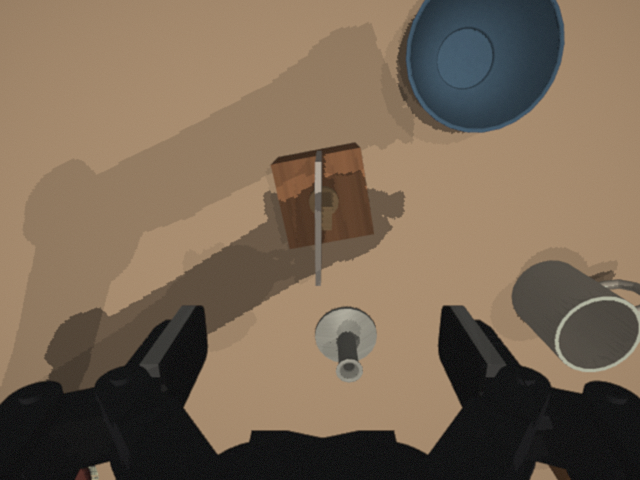

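The wrist view puts the card at column 318, between the fingers (centre about 323). The wrist and top cameras agree within 2 mm, so I'll use their average. I need to check settling, because the TCP reads about 2 mm off the command.

Run:
```python
from h import *
p,R=wpose();print(p,R.round(3).tolist()); env.hold(.3); p,R=wpose();print(p,env.current_joint_pos(),env.ik((.5332,.1934,.27),quat(-.415)),quat(-.415), env.current_tool_rot())
env.move_straight((.5324,.1930,.14),rate=.1); print(wpose()[0])
```

```text
[0.53269841 0.19518124 0.26969877] [[0.4, 0.916, -0.001], [0.916, -0.4, 0.001], [0.0, -0.001, -1.0]]
[0.53310289 0.19370394 0.26995968] [-0.73126269  0.48973885  0.54090258  1.62443564 -0.27471224  1.10414017
 -0.53214633] [-0.73085735  0.48967191  0.54106958  1.62446875 -0.27469445  1.10412655
 -0.53216439] [0.         0.83761266 0.54626462 0.        ] [-3.85862350e-05  8.37456723e-01  5.46503646e-01 -2.64683190e-05]
[0.53290695 0.19310801 0.14067866]
```

Run:
```python
from h import *
env.move_straight((.5326,.1931,.091),rate=.08); env.hold(.2); print(wpose()[0])
f0=np.array(env.current_wrist_force())
env.close_gripper(40); env.hold(.2); print(env.current_grip_width(), np.array(env.current_wrist_force())-f0, wpose()[0])
env.move_straight((.5326,.1931,.185),rate=.1); print(env.current_grip_width(),env.current_t())
env.hold(.2); ps=wpose(); print(ps[0])
im,d=env.grab_frame("wrist"); cv2.imwrite("pics/w2.png",im); 
im,d=env.grab_frame("scene"); S=im;cv2.imwrite("pics/s2.png",cv2.resize(im[150:350,300:500],(600,600),interpolation=cv2.INTER_CUBIC))
```

```text
[0.53298343 0.19318883 0.09156521]
0.011565686087148317 [-0.99186738  0.13137882  2.1500676 ] [0.53266793 0.1931585  0.09107837]
0.011581127090579051 6.925
[0.53227627 0.19299849 0.18437457]
```

View pics/w2.png

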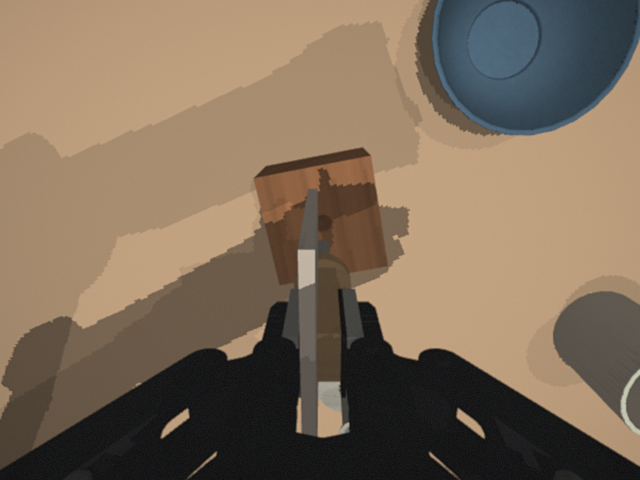

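View pics/s2.png

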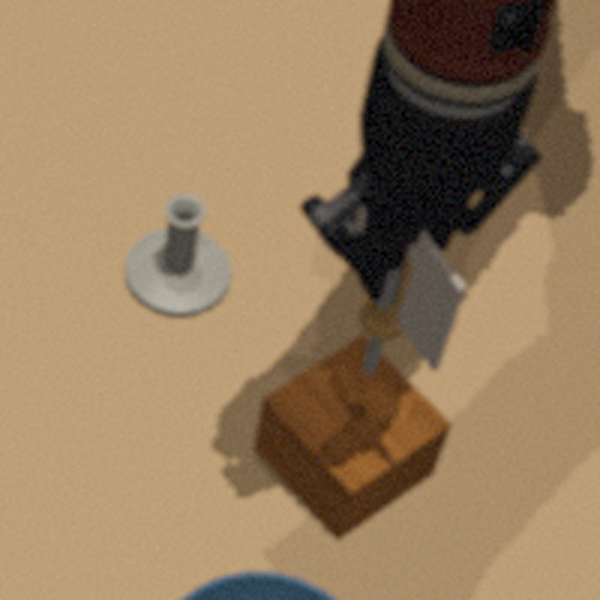

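The card is held (width 11.6 mm), upright and clear of the block. I'll move it by the vase-minus-stem offset from the top camera, then insert.

Run:
```python
from h import *
env.move_straight((.4868,.0240,.185),rate=.12); env.hold(.3); print(wpose()[0],env.current_t())
for n in("scene","top"):
    im,d=env.grab_frame(n); cv2.imwrite(f"pics/{n}3.png",cv2.resize(im[130:270,290:430] if n=="scene" else im[240:380,250:390],(560,560),interpolation=cv2.INTER_CUBIC)); np.savez(n+"3.npz",im=im,d=d)
z=np.load("top3.npz");P=cloud("top",z["d"]).reshape(-1,3)
```

```text
[0.48683052 0.0242673  0.1849339 ] 9.1333
```

View pics/scene3.png

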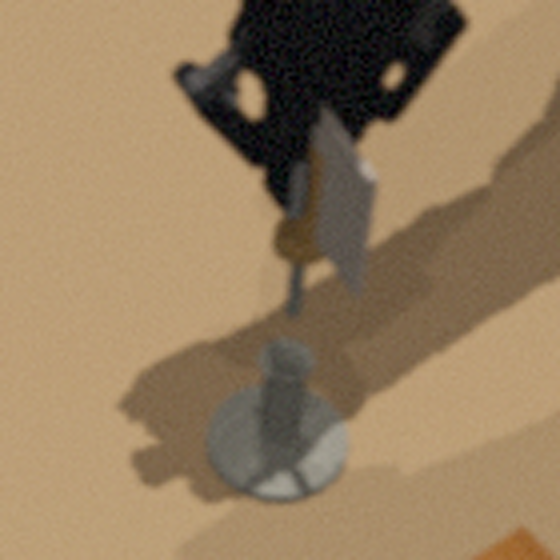

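The stem's foot is at about (363,208) in the full scene image, above the mouth at about (362,218). I'll check this by projecting the expected points.

```bash
python3 - <<'E'
from h import *
p=env.camera_params("scene"); f=240/np.tan(np.radians(p["vertical_fov"])/2)
def pr(X):
    c=np.array(p["R"])@X+p["t"]; return c[:2]/c[2]*f+[p["cx"],p["cy"]]
for X in [(.4874,.0243,.104),(.4874,.0243,.154),(.4874,.0243,.07),(.4874,.0243,0)]: u=pr(np.array(X)); print(X,u,(u-[290,130])*4)
E
python3 - <<'E'
from h import *
print(env.move_straight((.4868,.0240,.125),rate=.06,f_stop=6), wpose()[0], env.current_wrist_force(),env.current_t())
E
```

```text
(0.4874, 0.0243, 0.104) [362.41384149 208.55212909] [289.65536594 314.20851636]
(0.4874, 0.0243, 0.154) [364.41763718 190.97421677] [297.67054871 243.89686708]
(0.4874, 0.0243, 0.07) [361.13371561 219.78178714] [284.53486244 359.12714855]
(0.4874, 0.0243, 0) [358.68614383 241.25263984] [274.74457532 445.01055937]
False [0.4871431  0.02396458 0.1253268 ] [-0.04471038  0.19388495  0.2549488 ] 10.3833
```

The alignment holds, and the stem is 26 mm in with no force. Now seat it.

Run:
```python
from h import *
print(env.move_straight((.4868,.0240,.097),rate=.04,f_stop=8), wpose()[0], env.current_wrist_force(),env.current_t())
env.hold(.2); print(wpose()[0], env.current_wrist_force())
im,d=env.grab_frame("scene"); cv2.imwrite("pics/s4.png",cv2.resize(im[130:270,290:430],(560,560),interpolation=cv2.INTER_CUBIC))
```

```text
True [0.48655956 0.024117   0.10084081] [-0.76552016 -0.52459512  5.00838763] 10.975
[0.48652627 0.0241077  0.10083324] [-0.62788545  0.21603275  5.31616913]
```

View pics/s4.png

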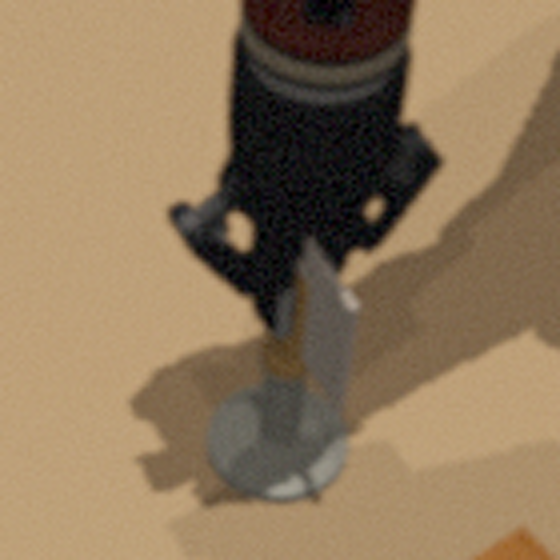

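Contact came at TCP z = 0.1008, exactly the predicted seat height of 0.101. The collar is on the rim, so I'll release, retreat and look.

Run:
```python
from h import *
env.ungrasp(); env.hold(.2); print(env.current_grip_width())
p=wpose()[0]
env.move_straight((p[0],p[1],.25),rate=.12)
env.movep((.5375,-.2508,.22),quat(np.radians(22.2))); env.hold(.4); print(env.current_t(),wpose()[0])
for n in("scene","top","wrist"):
    ps=wpose(); im,d=env.grab_frame(n); cv2.imwrite(f"pics/{n}5.png",im); np.savez(n+"5.npz",im=im,d=d)
    P=cloud(n,d,ps).reshape(-1,3)
    for nm,c,zl,zh in [("cliptop",(.5375,-.2508),.116,.135),("stand",(.5375,-.2508),.014,.026),("card",(.4838,.0258),.148,.162),("cardall",(.4838,.0258),.085,.162)]:
        q=P[(P[:,2]>zl)&(P[:,2]<zh)&(abs(P[:,0]-c[0])<.06)&(abs(P[:,1]-c[1])<.06)]
        if len(q)>5: print(n,nm,len(q),cv2.minAreaRect((q[:,:2]*1000).astype(np.float32)),q[:,2].mean(),q[:,2].max())
```

```text
0.08535726349146666
15.05 [ 0.53773161 -0.25017149  0.22015375]
scene cliptop 84 ((538.3853759765625, -249.57606506347656), (45.09952926635742, 22.75466537475586), 22.090755462646484) 0.120117404185351 0.12524792046981606
scene stand 700 ((538.2376098632812, -248.74374389648438), (82.89079284667969, 70.00286102294922), 22.21376609802246) 0.02023452058580797 0.025928070311545946
scene card 159 ((483.5083923339844, 26.4416561126709), (90.1532974243164, 6.700812816619873), 66.6217269897461) 0.15390082731848506 0.159728371492256
scene cardall 814 ((487.03314208984375, 25.23463249206543), (93.87431335449219, 14.356325149536133), 66.9343032836914) 0.12497717951820617 0.159728371492256
top cliptop 104 ((537.4878540039062, -250.81077575683594), (40.857261657714844, 23.930503845214844), 22.936201095581055) 0.12167816749281798 0.12600367642805183
top stand 1416 ((537.41552734375, -250.70559692382812), (80.2068862915039, 70.63032531738281), 22.688861846923828) 0.020286194912095726 0.025605810456182914
top card 164 ((483.64569091796875, 26.2071590423584), (89.49813079833984, 3.993825912475586), 66.17687225341797) 0.15500086500671742 0.1586098351579711
top cardall 252 ((487.0981750488281, 24.679275512695312), (89.49853515625, 12.314484596252441), 66.1294174194336) 0.14662965660390026 0.1586098351579711
wrist cliptop 641 ((536.333740234375, -252.63653564453125), (40.63875198364258, 24.263538360595703), 23.116785049438477) 0.12182002767828763 0.12509724455563082
wrist stand 4900 ((536.3253784179688, -252.29949951171875), (80.10094451904297, 70.5741195678711), 22.58165740966797) 0.020833514661853632 0.02599877978416884
```

Run:
```python
from h import *
a=cv2.imread("pics/scene5.png")[130:270,290:430]; b=cv2.imread("pics/wrist5.png"); 
cv2.imwrite("pics/c5.png",np.hstack([cv2.resize(a,(360,360)),cv2.resize(b,(440,330)) if 0 else cv2.copyMakeBorder(cv2.resize(b,(440,330)),0,30,0,0,0)]))
```

```text
(no output)
```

View pics/c5.png

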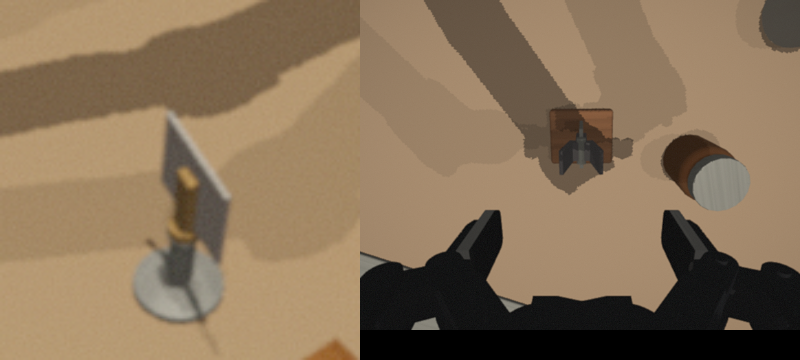

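The card is upright and seated: top edge at z 0.155, yaw unchanged, top mid at (483.6, 26.2). The jar lies along the jaw direction, so I'll check its clearance before descending.

Run:
```python
from h import *
z=np.load("top5.npz"); P=cloud("top",z["d"]).reshape(-1,3)
q=P[(P[:,2]>.092)&(P[:,2]<.108)&(abs(P[:,0]-.67)<.1)&(abs(P[:,1]+.25)<.12)]
print(len(q),cv2.minEnclosingCircle((q[:,:2]*1000).astype(np.float32)))
c=cv2.minEnclosingCircle((q[:,:2]*1000).astype(np.float32))[0]; d=np.array(c)-[537,-251.2]; a=np.radians(22.6)
print(np.linalg.norm(d), d@[np.cos(a),np.sin(a)], d@[-np.sin(a),np.cos(a)])
```

```text
1056 ((683.2212524414062, -225.8876953125), 30.184329986572266)
148.39598186651244 144.7203545101087 -32.823565080514044
```

Run:
```python
from h import *
a=np.radians(22.6); q=quat(a)
env.move_straight((.5371,-.2511,.091),rate=.08,frame=q); env.hold(.3); print(wpose()[0])
env.close_gripper(35); env.hold(.3); print(env.current_grip_width(),env.current_wrist_force())
p=wpose()[0]; print(p)
for n in("scene","wrist"):
    im,d=env.grab_frame(n); cv2.imwrite(f"pics/{n}6.png",im)
print(env.current_t())
s=cv2.imread("pics/scene6.png")[110:230,180:300]; w=cv2.imread("pics/wrist6.png")
cv2.imwrite("pics/c6.png",np.hstack([cv2.resize(s,(360,360)),cv2.copyMakeBorder(cv2.resize(w,(440,330)),0,30,0,0,0)]))
```

```text
[ 0.5371572  -0.25111391  0.09114093]
0.02311724452460665 [-0.5358178   0.72678773  6.98569312]
[ 0.53846524 -0.25173108  0.09280869]
18.25
```

View pics/c6.png

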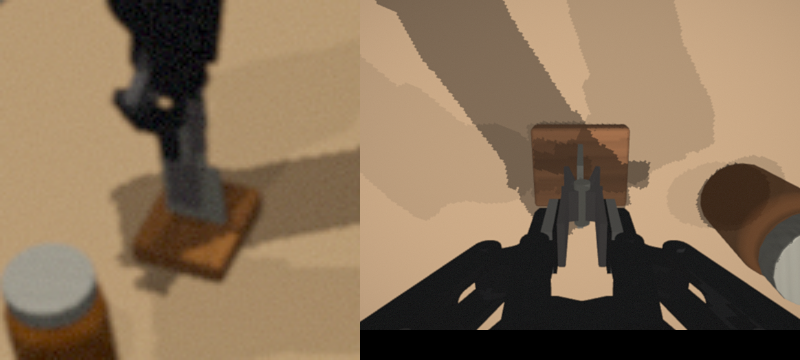

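The grip width is 23 mm, so the levers are fully squeezed, and the clip straddles the tab. Lifting.

Run:
```python
from h import *
p=wpose()[0]
env.move_straight((p[0],p[1],.14),rate=.06); print(env.current_grip_width(),env.current_wrist_force(),wpose()[0])
env.move_straight((p[0],p[1],.24),rate=.12); env.hold(.4)
for n in("scene","top","wrist"):
    ps=wpose(); im,d=env.grab_frame(n); cv2.imwrite(f"pics/{n}7.png",im); np.savez(n+"7.npz",im=im,d=d,p=ps[0],R=ps[1])
print(env.current_t(),ps[0],env.current_grip_width())
s=cv2.imread("pics/scene7.png")[70:190,190:310]; w=cv2.imread("pics/wrist7.png")[220:460,180:460]
cv2.imwrite("pics/c7.png",np.hstack([cv2.resize(s,(380,380),interpolation=cv2.INTER_CUBIC),cv2.resize(w,(420,380),interpolation=cv2.INTER_CUBIC)]))
```

```text
0.023250329568697974 [-0.03120974 -0.66846322 -0.7748023 ] [ 0.53816027 -0.25153269  0.13962319]
20.75 [ 0.5384572  -0.2517949   0.23989504] 0.023028991654163618
```

View pics/c7.png

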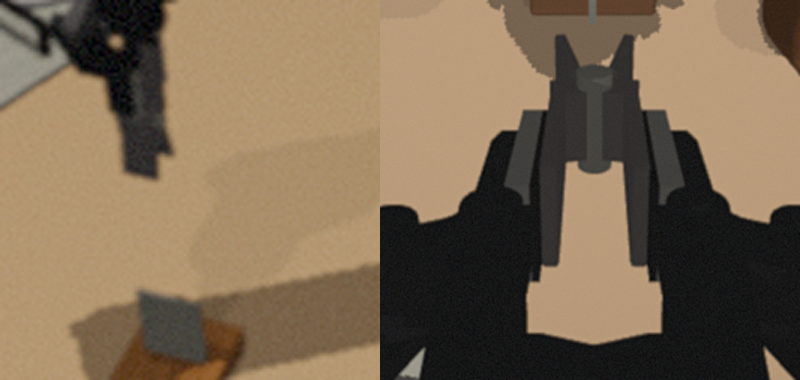

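The clip is off the tab, held symmetrically and gaping. In the wrist crop the jaw tips are at about (562,40) and (625,40), the pivot at (594,75–170). I'll measure it in the tool frame.

Run:
```python
from h import *
z=np.load("wrist7.npz"); d=z["d"]
T=cloud("wrist",d,(np.zeros(3),np.eye(3)))*1000  # tool frame
m=(d>0)&(d<.25)
v,u=np.mgrid[0:480,0:640]
m&=(u>290)&(u<356)&(v>235)&(v<400)
q=T[m]; q=q[abs(q[:,1])<22]
for a,b in[(-60,-20),(-20,-10),(-10,0),(0,10),(10,15),(15,20),(20,25),(25,30),(30,40)]:
    s=q[(q[:,2]>=a)&(q[:,2]<b)]
    if len(s)>3: print(a,b,len(s),"x",s[:,0].min().round(1),s[:,0].max().round(1),"y",s[:,1].min().round(1),s[:,1].max().round(1))
print(q[:,2].min(),np.percentile(q[:,2],[1,50,99]),q[:,2].max())
for (uu,vv) in [(301,246),(343,246),(304,252),(340,252),(322,264),(322,320),(322,300),(295,380),(350,380)]: print(uu,vv,T[vv,uu].round(1))
```

```text
-60 -20 1650 x -13.3 12.1 y -11.9 10.0
-20 -10 444 x -11.9 12.1 y -12.5 10.9
-10 0 377 x -11.5 12.0 y -13.2 11.3
0 10 2381 x -15.1 14.0 y -13.0 10.8
10 15 236 x -14.3 14.1 y -13.7 11.5
15 20 144 x 8.6 13.7 y -13.8 11.6
20 25 103 x 6.7 12.1 y -9.9 7.8
25 30 104 x 4.3 12.1 y -11.1 8.9
30 40 232 x 0.8 12.2 y -13.1 10.9
-34.900612052529645 [-33.82673291   6.11450814  44.16461238] 47.75585850613004
301 246 [ 11.9 -11.5  39.8]
343 246 [11.8  8.9 40. ]
304 252 [11.4 -9.8 32.6]
340 252 [11.8  7.1 31.5]
322 264 [13.  -1.3 13.6]
322 320 [-9.9 -1.3  6.9]
322 300 [-0.6 -1.3  7. ]
295 380 [-10.1 -10.2 -32. ]
350 380 [ -8.9   7.9 -33.6]
```

The clip is centred in the fingers, with its pivot about 11 mm and its tips about 49 mm below the TCP. Now I'll carry it above the card and check before lowering.

Run:
```python
from h import *
p=wpose()[0]; env.move_straight((p[0],p[1],.27),rate=.1)
env.movep((.4832,.0259,.27),quat(np.radians(-23.8))); env.hold(.4)
env.move_straight((.4832,.0259,.225),rate=.08); env.hold(.3)
for n in("scene","top","wrist"):
    ps=wpose(); im,d=env.grab_frame(n); cv2.imwrite(f"pics/{n}8.png",im); np.savez(n+"8.npz",im=im,d=d,p=ps[0],R=ps[1])
print(env.current_t(),ps[0],env.current_grip_width())
P=cloud("wrist",d,ps); T=cloud("wrist",d,(np.zeros(3),np.eye(3)))*1000
q=P.reshape(-1,3);m=(q[:,2]>.148)&(q[:,2]<.16)&(abs(q[:,0]-.483)<.06)&(abs(q[:,1]-.026)<.06); c=(T.reshape(-1,3))[m]
print("card top tool frame",len(c),c.min(0),c.max(0),c.mean(0),np.median(c,0)); print(cv2.minAreaRect(c[:,:2].astype(np.float32)))
s=cv2.imread("pics/scene8.png")[120:240,300:420]; w=cv2.imread("pics/wrist8.png")[140:460,120:520]
cv2.imwrite("pics/c8.png",np.hstack([cv2.resize(s,(350,350),interpolation=cv2.INTER_CUBIC),cv2.resize(w,(438,350),interpolation=cv2.INTER_CUBIC)]))
```

```text
23.9 [0.48330129 0.02592572 0.22522153] 0.02288480972747134
card top tool frame 636 [-7.92127091 -2.24862826 66.9301089 ] [43.53985228  1.2054969  76.90361859] [19.04551272 -0.47344882 69.20268549] [19.27043754 -0.47830494 69.11478492]
((17.809619903564453, -0.521489143371582), (51.461788177490234, 3.4345273971557617), 0.022835025563836098)
```

View pics/c8.png

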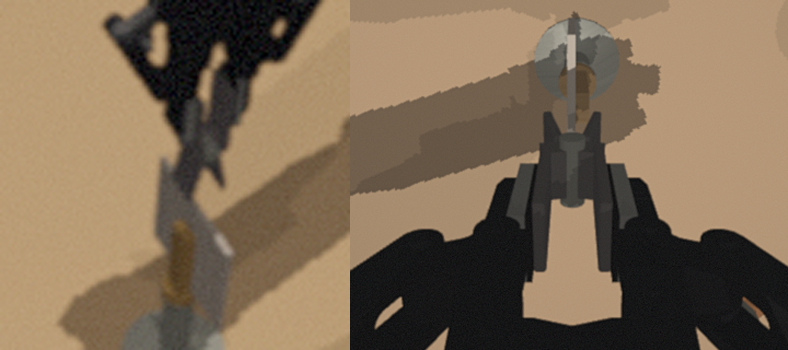

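In the wrist camera the card and clip centres agree within 0.7 mm and their yaws match. I'll lower with a small correction and a force stop.

Run:
```python
from h import *
f0=np.array(env.current_wrist_force())
print(env.move_straight((.4837,.0257,.188),rate=.03,f_stop=4)); env.hold(.4)
print(env.current_t(),wpose()[0],np.array(env.current_wrist_force())-f0,env.current_grip_width())
for n in("scene","top","wrist"):
    ps=wpose(); im,d=env.grab_frame(n); cv2.imwrite(f"pics/{n}9.png",im); np.savez(n+"9.npz",im=im,d=d)
T=cloud("wrist",d,(np.zeros(3),np.eye(3)))*1000
s=cv2.imread("pics/scene9.png")[140:240,310:410]; w=cv2.imread("pics/wrist9.png")[180:380,220:420]
cv2.imwrite("pics/c9.png",np.hstack([cv2.resize(s,(400,400),interpolation=cv2.INTER_CUBIC),cv2.resize(w,(400,400),interpolation=cv2.INTER_CUBIC)]))
q=T.reshape(-1,3); m=(abs(q[:,1])<4)&(q[:,2]>29)&(q[:,2]<37)&(q[:,0]>13)&(q[:,0]<48); c=q[m]; print(len(c),c[:,1].min(),c[:,1].max(),np.median(c,0))
```

```text
False
25.6833 [0.48372639 0.02570567 0.18804995] [-0.99234669 -0.84246496  0.11944406] 0.023561556480210574
598 -2.765025678444091 0.9812511508816033 [29.01545112 -0.85657108 31.9095787 ]
```

View pics/c9.png

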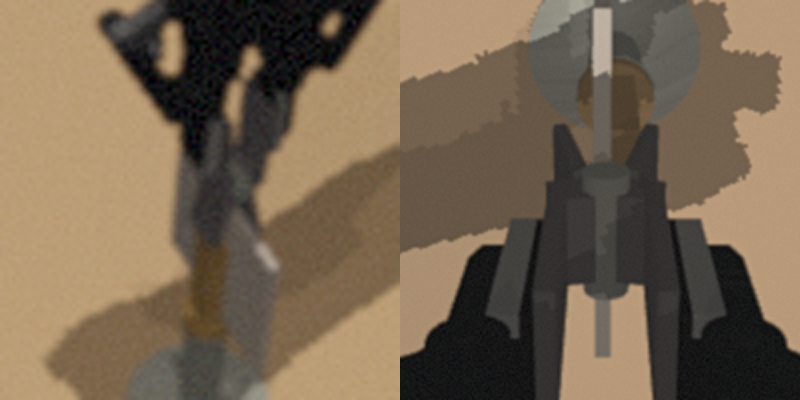

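The card edge (column ~602 of the crop) runs midway between the jaws (~572 and ~640), with the tips about 16 mm below the card top. The card is upright with no contact force, so I'll do a final stillness check and hand in.

Run:
```python
from h import *
a=np.load("top0.npz")["d"]; b=np.load("top9.npz")["d"]
for nm,(u0,u1,v0,v1) in dict(bowl=(155,245,150,240),mug=(320,385,140,220),jar=(440,505,175,240)).items(): print(nm,np.median(abs(a-b)[v0:v1,u0:u1]),np.mean(abs(a-b)[v0:v1,u0:u1]>.02))
print(env.current_wrist_force(),abs(np.array(env.current_joint_vel())).max(),env.current_t())
env.hand_in()
```

```text
bowl 0.0017411709 0.0072839506172839505
mug 0.0017367601 0.006923076923076923
jar 0.0017054081 0.008757396449704143
[-0.54561106 -0.88074774 -0.35912878] 0.000825342886728312 25.8333
the job is handed in; nothing more can be done
```

I put the card's stem in the vase and let go, then lifted the clip off its tab. It is now held squeezed open over the card's top edge, and the job is handed in at 25.8 s.

- **Card:** the collar met the rim at TCP height 0.1008 m, against 0.101 m predicted. After release the card stood upright with its top edge at z = 0.155 m.
- **Clip:** it is fully open, with a grip width of about 23.5 mm at 35 N. The jaw tips are about 16 mm below the card's top edge, and the card's centre is within about 0.5 mm of the clip's. The force change while lowering was about 1 N, so I saw no sign of contact.
- **Mug, bowl and jar:** the top camera's depth readings from start to finish show no movement.
- **Disagreements:** the cameras differed by about 2 mm, within their stated calibration, so I placed things by averaged and relative measurements. Squeezing the clip pushed the arm about 2 mm off its target, but the final images show the clip centred in the fingers.

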